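Index the marking dial the short way and start the marker

TASK

Turn the dial of the marking station the shorter way round until the blue capacitor stands centred under the marking needle. Only when it stands there, flip up the red guard on the start box until it stays up by itself, then press the green button beneath it fully down and let it go; leave the guard up. Keep all capacitors seated upright in their nests, never press the button while the blue capacitor is elsewhere, and do not shift or tip the mug, the spray can, the white tin or the pliers.

Things in the scene. Friction and masses are not known exactly. Their poses are not given: they have to be found in the camera images.
- station: Fixed marking station: grey round base plate (210 mm diameter, 12 mm thick) with a tongue to x = +151 mm, aluminium column (x 108 to 152 mm) whose blue arm carries the dark round marking head (32 mm diameter, 80 to 121 mm above the bench, nothing higher) over the dial's rim. Origin: on the bench under the dial's axis; +x points from that axis to the head.
- needle (a point): Tip of the steel marking needle under the head, 70 mm from the dial's axis along the station's +x, 72 mm above the bench (6 mm above the tops of the capacitors). The capacitor to be marked must stand centred below it.
- opposite (a point): Point over the dial straight across from the needle, 70 mm from the dial's axis along the station's -x: the blue capacitor passes it if the dial is turned the longer way round.
- dial (a joint): Angle of the dial about its upright axis, rad; 0 as found, grows counter-clockwise from above, endless, no stops or clicks; stays where left (friction about 0.08 N m). Bright disc, 190 mm diameter, top 36 mm above the bench, with six black cup nests (35 mm outside, 8 mm high) 60 degrees apart, 70 mm from the axis; four hold a capacitor.
- knob_grip (a point): Grip point of the dial's black bar knob, on the dial's axis, 86 mm above the bench. The bar is 46 mm long along this point's own x, 14 mm wide along its y, 72 to 96 mm above the bench; under it a collar of 32 mm diameter (from 68 mm up). Turns with the dial. The marking head begins 54 mm from the dial's axis: wide open fingers can strike it.
- cap_blue: The blue-sleeved capacitor, 25 mm diameter, 30 mm tall, loose, upright in one of the nests (its foot on the disc, 36 mm above the bench, 8 mm deep in the nest with about 1 mm play). Origin: centre of its foot. z up.
- guard (a joint): Opening angle of the red clear guard, rad: 0 shut, 1.9 fully back against its stop. It falls shut from below about 1.35 rad and stays up by its own weight beyond. Weighs 40 g.
- guard_hinge (a point): Middle of the guard's hinge axis on the start box, 47 mm above the bench; its y lies along the axis and its x points from the button to the hinge (the back of the box). The guard's free edge is on the -x side.
- guard_pads (a point): Middle between the two round red thumb pads (16 mm) on the guard's outer sides near its free edge; over the pads, along this point's own y, the guard is 52 mm wide (44 elsewhere). Shut: 54 mm in front (-x) of the hinge axis, 9 mm above it, 56 mm above the bench; the guard's top is 18 mm above the hinge axis. Moves with the guard.
- start_box: Fixed yellow start box, 96 x 56 mm, top 36 mm above the bench, in front of the station, left or right. Origin: centre of its underside, directly under the button; its +x points to the guard's hinge.
- start_button (a joint): Travel of the button, m: 0 released, 0.006 fully down. Spring: about 1.5 N to start it, 5 N fully down.
- start_button_top (a point): Centre of the green round button's face (22 mm diameter), 58 mm above the bench when released, pressed straight down; 36 mm in front of the hinge axis; hidden under the guard while that is shut. It stands in a black collar of 38 mm diameter, 12 mm high.
- cap_black0: A black capacitor of the same size (25 x 30 mm), loose in another nest; must stay seated. Origin: centre of its foot.
- cap_black1: A black capacitor of the same size (25 x 30 mm), loose in another nest; must stay seated. Origin: centre of its foot.
- cap_black2: A black capacitor of the same size (25 x 30 mm), loose in another nest; must stay seated. Origin: centre of its foot.
- mug: Bystander: brown-pink mug, 86 mm across, 94 mm tall, with a handle (116 mm over all), in front of the station on the side where the start box is not. Origin: near the centre of its foot (the cup's axis is 15 mm along its +y, the handle at -y).
- spray_can: Bystander: spray can, 54 mm diameter, 168 mm tall, standing left of the station's column. Origin: centre of its foot.
- flux_tin: Bystander: round white lidded tin, 52 mm diameter, 22 mm tall, in front of the station between mug and start box. Origin: centre of its foot.
- pliers: Bystander: small red-handled pliers, 124 x 41 x 11 mm, lying left of the station. Origin: centre of its underside, long along its y.
- lamp_ring (a point): Centre of the white ring of the magnifier lamp, fixed obstacle hanging over the left of the bench: ring of 160 mm outer diameter, slanting, 436 to 522 mm above the bench, its edge nearest the robot lowest; two thin arms lead from it to the left and back. Keep wrist and forearm clear of it, also on the way from the start pose.

How it is judged:
On the way, in this order (a step that is already met when the one before it is completed fails the run):
1. the blue capacitor stands centred under the needle (within 5 mm) and the dial is still, the guard being shut (horizontal distance between cap_blue and needle below 0.005 m and velocity of joint dial between -0.1 and 0.1 rad/s and value of joint guard below 0.3 rad), for 0.3 s.
2. the guard is flipped up past the point where it stays, the capacitor still under the needle (horizontal distance between cap_blue and needle below 0.005 m and value of joint guard above 1.5 rad), for 0.2 s.
3. the button is pressed fully down with the guard up and the capacitor under the needle (all of step 2 and value of joint start_button above 0.0045 m), for 0.05 s.
At the end, for the whole second after the job is handed in: The blue capacitor stands within 5 mm (horizontally) of the needle's axis with the dial still, all four capacitors sit upright on the floor of their nests, the guard stays up by itself (over 1.5 rad) and the button is released (all of step 2 and value of joint start_button below 0.001 m and velocity of joint dial between -0.05 and 0.05 rad/s and z of each of cap_blue, cap_black0, cap_black1, cap_black2 in the frame of station below 0.04 m and angle between each of cap_blue, cap_black0, cap_black1, cap_black2's own z axis and vertical below 0.2 rad); the robot touches nothing.
It fails at once if the blue capacitor was carried the longer way round, past the point opposite the needle (horizontal distance between cap_blue and opposite below 0.015 m).
It fails at once if the button was pressed while the blue capacitor was not under the needle (value of joint start_button above 0.003 m and horizontal distance between cap_blue and needle above 0.008 m).
It fails at once if a capacitor was lifted out of its nest or tipped (z of any of cap_blue, cap_black0, cap_black1, cap_black2 in the frame of station above 0.044 m or angle between any of cap_blue, cap_black0, cap_black1, cap_black2's own z axis and vertical above 0.5 rad).
It fails at once if the mug, spray can, white tin or pliers were shifted by more than 2 cm or tipped (distance of any of mug, spray_can, flux_tin, pliers from where it was at the start of the episode above 0.02 m or angle between any of mug, spray_can's own z axis and vertical above 0.35 rad).
It also fails if it takes over 72 s, if anything falls off the work surface, if the arm or the gripper's body presses on something with over 40 N, if the wrist force passes 120 N, or if a joint passes its speed limit or range.

ROBOT

A 6-joint arm with a two-finger parallel gripper is mounted at the origin on a cart in front of the work surface, level with it; the furniture and walls round the work are solid. World frame = base frame: x ahead of the robot, y to its left, z up, the work surface at z = 0. Lengths are in m, angles in rad, forces in N, time in s.
With the tool pointing down it reaches from about 0.3 to 1 m from the base axis. Payload 5.1 kg.
Tool frame: the origin (TCP) lies between the finger pads; the fingertips stand 17 mm ahead of it and the grasp point (between the pads) lies 2 mm behind it; z points along the fingers, y is the line along which they close (so a half turn about z gives the same grasp; the last joint's range is limited). The gripper opens to 95 mm and grips with 3 to 60 N. Pads are 20 mm wide; open, the fingers measure 119 mm over their backs; the gripper's body (75 mm by 180 mm) begins 59 mm behind the grasp point.
Start: joints at [-1.322, 0.124, 1.65, -0, 1.367, -0.083], TCP at [0.212, -0.615, 0.232] pointing down, gripper open.
Joint ranges: [-2.61, 2.61], [-1.02, 2.33], [0.03, 2.71], [-1.35, 4.49], [0.32, 2.68], [-2.91, 2.91]. Speed limits (rad/s): [2.57, 2.57, 3.14, 3.14, 3.14, 3.14].

INTERFACE

Orientations are given as a 3x3 rotation matrix whose columns are the frame's x, y, z axes.
In Python, from station import bot gives the robot as it stands.
- The arm moves only by the tool jog_arm, never from a script. Its argument "series" is a list that holds one entry, the list of rows, each a list of 7 numbers: the shift along the world's x, y, z scaled (see below), then the turn, a rotation vector about the world's x, y, z scaled (see below), then the opening, from 0 (shut) to 1 (fully open). A call has 1 to 20 rows; each row shifts and turns the commanded pose from where the row before left it; what a row does not reach is not made up. The controller multiplies each number of a shift by 0.1 m and each number of a turn by 180 degrees. A row lasts 1/8 s, in which the tool goes at most 62.5 mm and 10.7 degrees, less where a joint would pass 70% of its speed; a pose out of reach is approached as far as the arm can. A call with a number of a shift or a turn outside -1 to 1 is refused whole. A call with a gripper value outside its range is refused whole. The fingers move at their own pace and stop on an object; "grip_force" is the grip in N (left out, the last holds). Time passes only in rows, so rows that do not move let the fingers close. It gives the time, the measured TCP pose, the force, the opening and the grip force at its end, in the units of the state.
- bot.state(): the state, without advancing time (a new reading comes with each control period).
- bot.grab_frame(name): name is "scene" or "top" or "wrist"; returns the picture (400x640x3 uint8, red, green, blue); there is no depth.
- bot.camera_params(name): a dict with "fx", "fy", "cx", "cy" (pixels), "eye" and "attitude" of the camera in the world. Camera axes: x right, y up, looking along -z (the intrinsics and any distortion apply to the point x, -y, -z); pixel columns grow to the right and rows downward; lengths in m; the calibration is good to about 2 mm. The wrist camera is an equidistant fisheye: a pixel r from the principal point sees the ray r / f radians off the axis. A picture is of the moment at which its call begins: read the wrist's pose just before it. camera_params takes no time and is no camera call; for the wrist camera it gives the pose at the moment of the call.
- bot.finish_job(): hands the job in; it is judged then, once.
Trained networks look in the newest picture that a camera, given by its name, has taken for a name from the list of things; names that differ only in an ending like _2 or _b are one class to them, and where a whole thing is asked for, a point or a joint stands for the part that bears it (a point fixed in the world has none). Each returns a list of dicts, best first, with "confidence" (0 to 1); they miss things now and then, are a little off and sometimes report something else, mostly with a low value. They report only what shows in the picture. A call takes as long as a camera call.
- bot.find_in(camera, name): "centre" ([x, y, z] in m, in the coordinates of the camera as it stood for that picture, good to about 4 mm: the middle of the surface that is visible of it).
- bot.regions_of(camera, name): "region" (400x640 bool, what is visible of it).
- bot.pinpoint(camera, name): "centre" ([x, y, z] in m, in the coordinates of the camera as it stood for that picture, good to about 4 mm: a listed point, or the origin of a listed thing).
The state is a dict: "time": time; "q": joint angles; "joint_velocities": joint speeds; "joint_torque": joint torques, N m; "eef_pos": TCP position; "orientation": TCP orientation; "ft_force": force on the tool from outside, world axes, zero at the start; "moment": the same for the moment, N m; "width": finger opening in m; "grip_force": force on a finger pad.
Only numpy, scipy, OpenCV 4.12 (cv2) and the standard library are available. Lean on these libraries where they do the work, as an engineer would, in place of code of your own. Each camera call takes 0.05 s, during which the arm holds its last target. There are 200 camera calls.

## Working session

There is one attempt and no reset: what is moved stays moved. The work goes in short steps, Python scripts to look and compute and a tool call to move; the robot and the scene stay as the last step left them, time stands still between calls to the robot, and variables do not carry over. Pictures are saved under pics/ and viewed, at most 14 in all, crops included, and the job is handed in when it is done.

Besides the shell and the picture viewer there is one more tool, called after ">>>" in YAML: its name, and indented under it one key for each argument. jog_arm: Moves the arm, as the interface text tells. Its arguments: {"type":"object","properties":{"series":{"type":"array","items":{"type":"array","items":{"type":"array","items":{"type":"number","minimum":-1,"maximum":1}}}},"grip_force":{"type":"number"}},"required":["series"]}

```bash
ls; mkdir -p pics
cat > h.py <<'E'
from station import bot
import numpy as np, cv2
def w(cam,p,P=None):
    P=P or bot.camera_params(cam)
    return np.array(P["attitude"])@np.array(p)+np.array(P["eye"])
def pin(cam,n,f='pinpoint'):
    r=getattr(bot,f)(cam,n)
    return [(np.round(w(cam,d["centre"]),4).tolist(),round(d["confidence"],2)) for d in r[:3]]
def snap(cam,name):
    im=bot.grab_frame(cam); cv2.imwrite(f"pics/{name}.png",im[:,:,::-1]); return im
E
python3 - <<'E'
from h import *
print(bot.state())
for c in ["top","scene"]:
    snap(c,c+"0"); print(c,{k:np.round(v,3).tolist() for k,v in bot.camera_params(c).items()})
    for n in ["station","needle","knob_grip","cap_blue","guard_hinge","guard_pads","start_button_top","start_box","mug","spray_can","flux_tin","pliers","cap_black0","lamp_ring"]:
        print(n,pin(c,n))
E
```

```text
pics
{'time': 0.0, 'q': array([-1.32160300e+00,  1.24499131e-01,  1.65165630e+00, -6.31585284e-06,
        1.36745791e+00, -8.26101855e-02]), 'joint_velocities': array([ 0.00042962, -0.00134531,  0.00114013, -0.00151039, -0.00047143,
       -0.00143745]), 'joint_torque': array([-3.23335735e-04, -4.17603922e+01, -3.59931278e+01,  7.73403933e-02,
        4.91734268e-02, -1.47492601e-04]), 'eef_pos': array([ 0.21155502, -0.61398403,  0.23040132]), 'orientation': array([[ 9.45456014e-01,  3.25749400e-01, -5.04340078e-04],
       [ 3.25749750e-01, -9.45454003e-01,  1.95674182e-03],
       [ 1.60577128e-04, -2.01430198e-03, -9.99997958e-01]]), 'ft_force': array([-0.01772325,  0.1007371 , -1.03565139]), 'moment': array([-0.01552623,  0.00216355,  0.01925246]), 'grip_force': 0.0, 'width': 0.0952810734601221}
top {'fx': 362.074, 'fy': 362.074, 'cx': 320.497, 'cy': 203.399, 'eye': [0.453, 0.078, 1.12], 'attitude': [[-0.008, 0.99, -0.139], [-1.0, -0.005, 0.022], [0.021, 0.14, 0.99]]}
station [([0.4591, -0.0254, -0.0016], 0.31)]
needle [([0.681, -0.0081, 0.0731], 0.56)]
knob_grip [([0.6095, -0.0
[... 845 characters left out ...]
94, -0.41], [0.014, 0.652, 0.758]]}
station []
needle [([0.6759, -0.0154, 0.0704], 0.95)]
knob_grip [([0.6088, -0.017, 0.0887], 0.73)]
cap_blue [([0.6494, -0.0728, 0.0352], 0.45)]
guard_hinge [([0.5271, -0.1431, 0.0475], 0.83)]
guard_pads [([0.4745, -0.1427, 0.0535], 0.69)]
start_button_top [([0.5586, 0.3187, 0.48], 0.7)]
start_box [([0.4887, -0.1503, 0.0003], 0.97)]
mug [([0.4826, 0.0975, 0.0024], 0.92)]
spray_can [([0.6878, 0.1059, 0.0018], 0.89)]
flux_tin [([0.4638, -0.0285, 0.0055], 0.85)]
pliers [([0.5777, 0.2896, 0.0011], 0.47)]
cap_black0 [([0.6354, 0.0472, 0.0393], 0.62), ([0.5825, -0.0754, 0.0336], 0.43), ([0.5689, 0.0344, 0.0353], 0.39)]
lamp_ring [([0.5629, 0.3136, 0.4807], 0.74)]
```

Run:
```python
import cv2
a=cv2.imread('pics/top0.png'); b=cv2.imread('pics/scene0.png')
cv2.imwrite('pics/t1.png',cv2.resize(a[100:330,220:460],None,fx=2.5,fy=2.5,interpolation=3))
cv2.imwrite('pics/s1.png',cv2.resize(b,None,fx=1.25,fy=1.25))
```

```text
(no output)
```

View pics/t1.png

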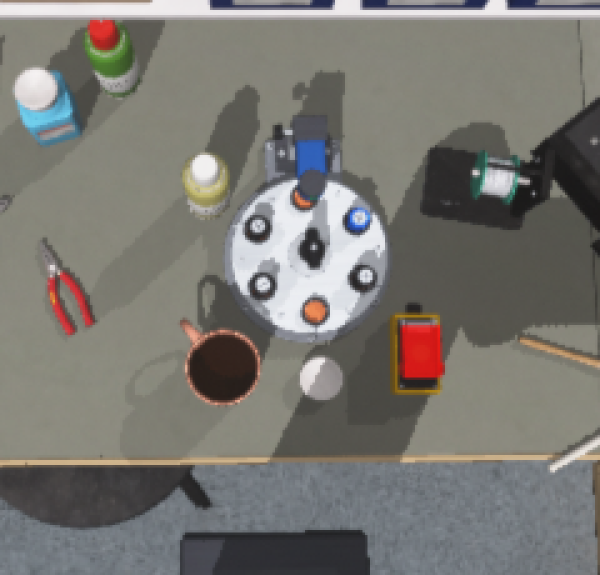

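View pics/s1.png

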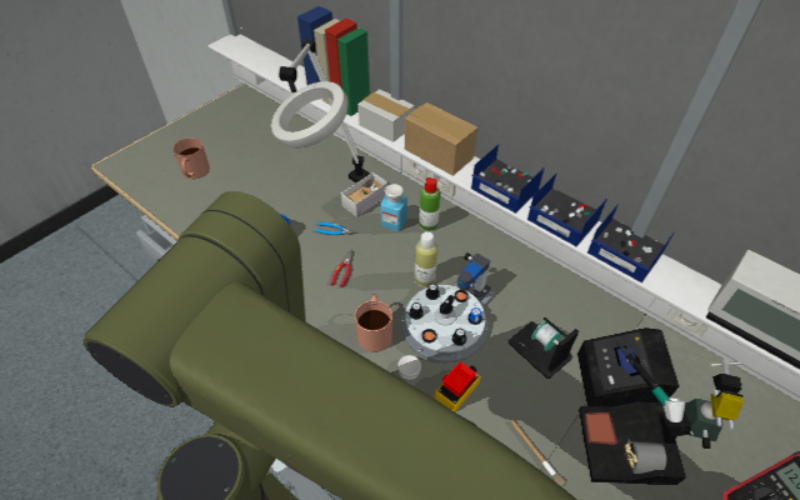

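The top view crop shows the knob at (312,248), the blue capacitor at (357,217) to its right and the head at (312,180). The shorter way is therefore counter-clockwise, about 55°. I'll move above the station for close measurement.

>>> jog_arm:
  series:
    - [[0,0,0.4,0,0,0,1],[0.15,0.25,0.3,0,0,0,1],[0.3,0.48,0.1,0,0,-0.01,1],[0.3,0.48,0.1,0,0,-0.01,1],[0.3,0.48,0.1,0,0,-0.01,1],[0.3,0.48,0,0,0,-0.01,0.6],[0.3,0.48,0,0,0,-0.01,0.45],[0.3,0.48,0,0,0,-0.01,0.45],[0.3,0.48,0,0,0,-0.01,0.45],[0.3,0.48,0,0,0,-0.01,0.45],[0.3,0.48,0,0,0,-0.01,0.45],[0.3,0.48,0,0,0,-0.01,0.45],[0.3,0.48,0,0,0,-0.005,0.45],[0,0,0,0,0,0,0.45],[0,0,0,0,0,0,0.45]]

```text
time: 3.38
eef_pos: [0.5565, -0.0616, 0.3316]
orientation: [[1.0, 0.002, -0.0], [0.002, -1.0, -0.0], [-0.0, 0.0, -1.0]]
ft_force: [-0.3, -0.6, 0.9]
width: 0.0432
grip_force: 0.0
```

Run:
```python
from h import *
s=bot.state(); print(s["time"],s["eef_pos"],s["orientation"].round(3).tolist(),s["width"])
snap("wrist","w0"); print({k:np.round(v,3).tolist() for k,v in bot.camera_params("wrist").items()})
for n in ["needle","knob_grip","cap_blue","cap_black0","guard_hinge","guard_pads","start_box","opposite","flux_tin","dial","station"]:
    print(n,pin("wrist",n))
```

```text
3.375 [ 0.55654164 -0.06164438  0.33158083] [[1.0, 0.002, -0.0], [0.002, -1.0, -0.0], [-0.0, 0.0, -1.0]] 0.04315508641548405
{'fx': 309.707, 'fy': 309.707, 'cx': 321.305, 'cy': 200.078, 'eye': [0.631, -0.063, 0.485], 'attitude': [[0.001, 0.964, 0.265], [-1.0, 0.001, -0.001], [-0.001, -0.265, 0.964]]}
needle [([0.6773, -0.0142, 0.0719], 0.62)]
knob_grip [([0.6131, -0.0163, 0.0882], 0.69)]
cap_blue [([0.6128, -0.0122, 0.0858], 0.67), ([0.6452, -0.0736, 0.0365], 0.64)]
cap_black0 [([0.5788, -0.0792, 0.0379], 0.84), ([0.5706, 0.0387, 0.0371], 0.73), ([0.6379, 0.046, 0.0365], 0.51)]
guard_hinge [([0.5243, -0.1466, 0.0505], 0.65)]
guard_pads [([0.54, -0.0195, 0.0676], 0.72), ([0.4734, -0.1434, 0.0511], 0.58)]
start_box [([0.4947, -0.1471, 0.0011], 0.77)]
opposite [([0.5416, -0.0213, 0.0676], 0.94)]
flux_tin [([0.4602, -0.0268, 0.0065], 0.72)]Traceback (most recent call last):
  File "<stdin>", line 5, in <module>
  File "h.py", line 7, in pin
    r=getattr(bot,f)(cam,n)
ValueError: it knows: cap_black, cap_blue, flux_tin, guard_hinge, guard_pads, knob_grip, lamp_ring, mug, needle, opposite, pliers, spray_can, start_box, start_button_top, station
```

View pics/w0.png

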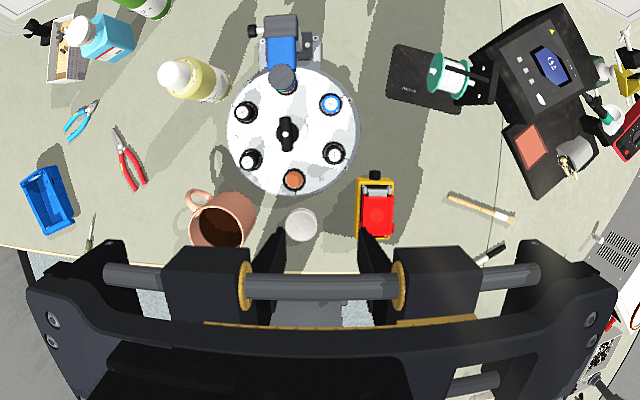

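Wrist view: knob at (286,133) with its bar nearly along image vertical, head at (282,80), blue at (331,104), guard at (378,212). Now I'll measure the bar's angle and fit the geometry.

```bash
cat >> h.py <<'E'
def px2w(cam,uv,z,P=None):
    """pixels (n,2) -> world points at height z"""
    P=P or bot.camera_params(cam)
    d=(np.atleast_2d(uv)-[P["cx"],P["cy"]])/[P["fx"],P["fy"]]
    if cam=="wrist":
        th=np.linalg.norm(d,axis=1,keepdims=True)+1e-12
        r=np.hstack([d/th*np.sin(th),np.cos(th)])
    else: r=np.hstack([d,np.ones((len(d),1))])
    r=(r*[1,-1,-1])@np.array(P["attitude"]).T
    e=np.array(P["eye"]); return e+r*((z-e[2])/r[:,2:])
def mask(cam,n,i=0):
    r=bot.regions_of(cam,n); return [(d["confidence"],np.argwhere(d["region"])[:,::-1].astype(float)) for d in r]
E
python3 - <<'E'
from h import *
im=snap("wrist","w1")
P=bot.camera_params("wrist")
# dark bar pixels around the knob
sub=im[100:170,255:320]; 
m=(sub.max(2)<70).astype(np.uint8)
n,l,st,c=cv2.connectedComponentsWithStats(m)
for i in range(1,n):
    if st[i,4]>30: print(i,st[i],c[i]+[255,100])
for c,p in mask("wrist","knob_grip")[:2]:
    q=px2w("wrist",p,.096,P)[:,:2]; print(c,len(p),q.mean(0))
cv2.imwrite("pics/k.png",cv2.resize(im[50:250,215:415],None,fx=3,fy=3,interpolation=3)[:,:,::-1])
# disc white outline -> circle at z=.036
hsv=cv2.cvtColor(im,cv2.COLOR_RGB2HSV)
for n in ["cap_blue","cap_black"]:
    for c,p in mask("wrist",n)[:4]:
        print(n,round(c,2),len(p),p.mean(0).round(1),px2w("wrist",p.mean(0),.06,P).round(4))
E
```

```text
3 [ 21  17  23  35 485] [286.70721649 133.32783505]
4 [ 0 50  7 20 93] [257.3655914 158.8172043]
0.67 11261 [ 0.6108632  -0.02461613]
cap_blue 0.67 272 [330.5 103.5] [[ 0.65   -0.0742  0.06  ]]
cap_blue 0.47 3253 [220.3 219.3] [[0.4842 0.0902 0.06  ]]
cap_black 0.85 302 [243.8 112.1] [[0.6406 0.0454 0.06  ]]
cap_black 0.8 286 [248.5 161.1] [[0.5713 0.0407 0.06  ]]
cap_black 0.64 265 [333.7 154.2] [[ 0.5802 -0.079   0.06  ]]
```

View pics/k.png

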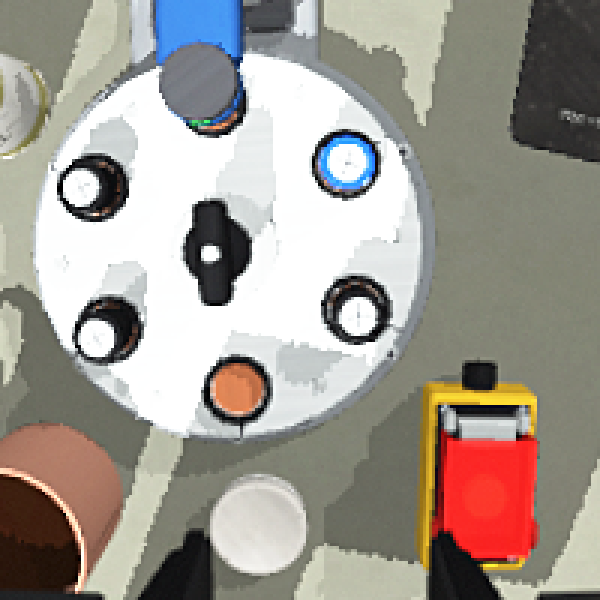

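Run:
```python
from h import *
from scipy.optimize import least_squares
P=bot.camera_params("wrist")
c=lambda a:np.array(a)/3+[215,50]-[1/3,1/3]
N=px2w("wrist",c([[346,163],[356,309],[237,389],[110,331],[93,187]]),.042,P)[:,:2]
off=np.radians([0,-60,-120,-180,-240])
f=lambda v:(N-v[:2]-.07*np.c_[np.cos(v[2]+off),np.sin(v[2]+off)]).ravel()
r=least_squares(f,[.61,-.016,-1]); print(r.x,np.degrees(r.x[2]),(r.fun*1e3).round(1))
k=px2w("wrist",c([[210.5,201],[217,304]]),.096,P); d=k[0]-k[1]; print("bar",k.mean(0),np.linalg.norm(d),np.degrees(np.arctan2(d[1],d[0])))
print("head top",px2w("wrist",c([201,84]),.121,P), "tin", px2w("wrist",c([258,524]),.022,P))
g=px2w("wrist",c([[443,435],[536,432],[537,553]]),.065,P); print("guard",g)
```

```text
[ 0.61055615 -0.01596158 -0.96838225] -55.484215928466995 [-0.  -0.1 -0.1  0.3  0.3  0.3 -0.5 -0.7  0.4  0.3]
bar [ 0.61054447 -0.01717482  0.096     ] 0.04362260599901226 2.879362619994181
head top [[ 0.67873866 -0.01550463  0.121     ]] tin [[ 0.46407063 -0.02888944  0.022     ]]
guard [[ 0.52398522 -0.11951791  0.065     ]
 [ 0.52563972 -0.16434699  0.065     ]
 [ 0.46394604 -0.16924427  0.065     ]]
```

>>> jog_arm:
  series:
    - [[0.27,0.225,0,0,0,0.0165,0.45],[0.27,0.225,-0.3,0,0,0,0.45],[0,0,-0.5,0,0,0,0.45],[0,0,-0.5,0,0,0,0.45],[0,0,-0.5,0,0,0,0.45],[0,0,-0.4,0,0,0,0.45],[0,0,-0.2,0,0,0,0.45],[0,0,0,0,0,0,0.45],[0,0,0,0,0,0,0.0],[0,0,0,0,0,0,0.0],[0,0,0,0,0,0,0.0],[0,0,0,0,0,0,0.0]]
  grip_force: 20

```text
time: 5.58
eef_pos: [0.6114, -0.016, 0.0929]
orientation: [[0.999, 0.053, 0.002], [0.053, -0.999, 0.001], [0.002, -0.001, -1.0]]
ft_force: [0.1, 2.0, 3.8]
width: 0.0141
grip_force: 20.0
```

>>> jog_arm:
  series:
    - [[0,0,0,0,0,0.015,0],[0,0,0,0,0,0.03,0],[0,0,0,0,0,0.04,0],[0,0,0,0,0,0.04,0],[0,0,0,0,0,0.04,0],[0,0,0,0,0,0.04,0],[0,0,0,0,0,0.04,0],[0,0,0,0,0,0.03,0],[0,0,0,0,0,0.02,0],[0,0,0,0,0,0.01,0],[0,0,0,0,0,0,0],[0,0,0,0,0,0,0]]

```text
time: 7.08
eef_pos: [0.6108, -0.0149, 0.0929]
orientation: [[0.53, 0.848, 0.0], [0.848, -0.53, 0.003], [0.002, -0.001, -1.0]]
ft_force: [-2.7, 6.7, 5.0]
width: 0.0137
grip_force: 20.0
```

Run:
```python
from h import *
im=snap("wrist","w2")
cv2.imwrite("pics/w2b.png",cv2.resize(im[:260,160:480],None,fx=2.4,fy=2.3,interpolation=3)[:,:,::-1])
for c in ["wrist","scene","top"]:
    if c!="wrist": snap(c,c+"2")
    for n in ["needle","cap_blue","cap_black"]: print(c,n,pin(c,n))
s=bot.state(); print(np.degrees(np.arctan2(s["orientation"][1,0],s["orientation"][0,0])))
```

```text
wrist needle [([0.6831, -0.0151, 0.0697], 0.88)]
wrist cap_blue [([0.6803, -0.0189, 0.0351], 0.81)]
wrist cap_black [([0.573, 0.045, 0.0362], 0.68)]
scene needle [([0.68, -0.0141, 0.0736], 0.58), ([0.461, -0.0311, 0.0027], 0.43)]
scene cap_blue []
scene cap_black [([0.6434, -0.0767, 0.0386], 0.62), ([0.4614, -0.0299, 0.0056], 0.6), ([0.5372, -0.0146, 0.038], 0.53)]
top needle [([0.4787, -0.1409, 0.0587], 0.27)]
top cap_blue [([0.4898, -0.1416, -0.0024], 0.37)]
top cap_black [([0.5281, -0.1405, 0.0469], 0.44)]
57.989300353246065
```

View pics/w2b.png

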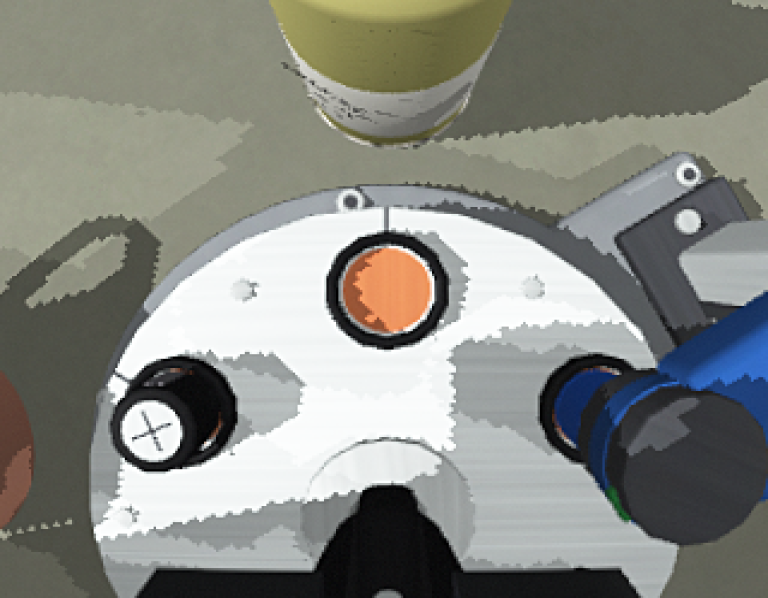

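Blue now sits in the nest at (597,408), partly behind the head top at (675,456). I'll triangulate the residual.

Run:
```python
from h import *
from scipy.optimize import least_squares
P=bot.camera_params("wrist")
c=lambda a:np.array(a)/[2.4,2.3]+[160,0]-[.3,.3]
N=px2w("wrist",c([[388,290],[182,412],[597,408]]),.042,P)[:,:2]
off=np.radians([60,120,0])
f=lambda v:(N-v[:2]-.07*np.c_[np.cos(v[2]+off),np.sin(v[2]+off)]).ravel()
r=least_squares(f,[.61,-.016,0]); print(r.x,np.degrees(r.x[2]),(r.fun*1e3).round(1))
f2=lambda v:f([.61055,-.016,v[0]]); q=least_squares(f2,[0]); print(np.degrees(q.x),(q.fun*1e3).round(1))
print("head",px2w("wrist",c([686,456]),.121,P))
# enlarge scene and top views near the head, side by side
a=cv2.imread('pics/scene2.png'); b=cv2.imread('pics/top2.png')
def proj(cam,p):
    Q=bot.camera_params(cam); v=np.array(Q["attitude"]).T@(np.array(p)-Q["eye"]); return Q["cx"]-Q["fx"]*v[0]/v[2],Q["cy"]+Q["fy"]*v[1]/v[2]
out=[]
for cam,i in (("scene",a),("top",b)):
    u,v=map(int,proj(cam,[.65,-.015,.08])); print(cam,u,v)
    out.append(cv2.resize(i[v-32:v+32,u-32:u+32],(400,400),interpolation=2))
cv2.imwrite('pics/st2.png',np.hstack(out))
```

```text
[ 0.61117517 -0.016552   -0.02450403] -1.40397749532722 [-0.1 -0.2  0.8 -0.3 -0.7  0.6]
[-1.85628852] [ 0.  -0.5  1.  -1.2 -0.   0.6]
head [[ 0.67950507 -0.01017146  0.121     ]]
scene 364 235
top 344 186
```

View pics/st2.png

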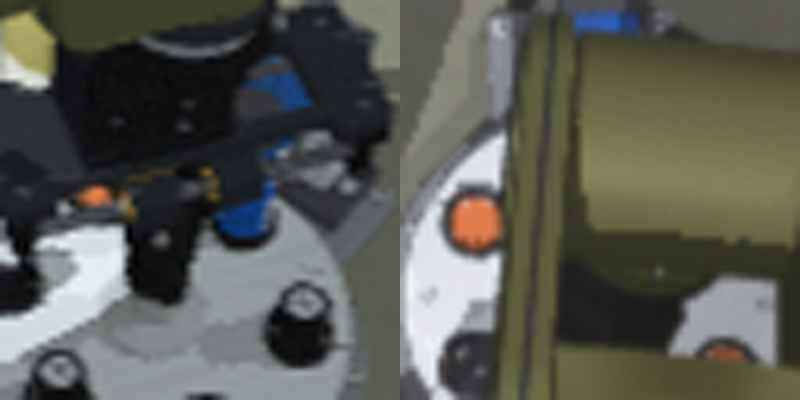

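>>> jog_arm:
  series:
    - [[0,0,0,0,0,0,0.4],[0,0,0,0,0,0,0.4],[0,0,0,0,0,0,0.4],[0,0,0.3,0,0,0,0.4],[0,0,0.4,0,0,0,0.4],[0,0,0.4,0,0,-0.046,0.4],[-0.21,0,0,0,0,-0.046,0.4],[-0.21,0,0,0,0,-0.046,0.4],[-0.21,0,0,0,0,-0.046,0.4],[-0.21,0,0,0,0,-0.046,0.4],[-0.21,0,0,0,0,-0.046,0.4],[-0.21,0,0,0,0,-0.046,0.4],[0,0,0,0,0,0,0.4],[0,0,0,0,0,0,0.4]]

```text
time: 9.43
eef_pos: [0.4852, -0.0167, 0.2018]
orientation: [[1.0, 0.002, 0.001], [0.002, -1.0, -0.0], [0.001, 0.0, -1.0]]
ft_force: [0.6, -0.2, -0.2]
width: 0.0382
grip_force: 0.0
```

Run:
```python
from h import *
im=snap("wrist","w3"); P=bot.camera_params("wrist"); print(P["eye"])
cv2.imwrite("pics/w3b.png",cv2.resize(im[:200,220:420],None,fx=3,fy=3,interpolation=3)[:,:,::-1])
for n in ["needle","opposite","cap_blue","cap_black","guard_hinge","guard_pads","start_box"]: print(n,pin("wrist",n))
snap("scene","sc3"); print([pin("scene",n) for n in ["needle","cap_blue"]])
```

```text
[ 0.55989203 -0.01728092  0.3555789 ]
needle []
opposite []
cap_blue [([0.6815, -0.0167, 0.0373], 0.87)]
cap_black [([0.6436, -0.0749, 0.036], 0.81), ([0.5396, -0.0143, 0.0353], 0.79), ([0.5739, 0.0471, 0.0355], 0.64)]
guard_hinge [([0.5192, -0.1479, 0.0485], 0.6)]
guard_pads [([0.4714, -0.1385, 0.0512], 0.58)]
start_box [([0.4902, -0.1465, -0.0006], 0.97), ([0.4854, 0.0993, 0.0017], 0.18)]
[[([0.68, -0.0162, 0.0705], 0.64), ([0.6097, -0.0183, 0.09], 0.35)], [([0.6786, -0.0148, 0.0345], 0.5)]]
```

View pics/w3b.png

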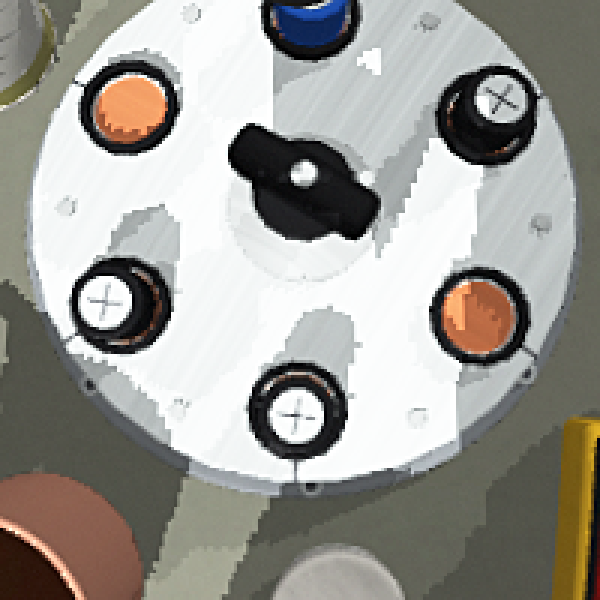

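The head lies above this frame, while the nests are clear with blue at (310,20). I'll tilt to look forward along the needle line.

>>> jog_arm:
  series:
    - [[0.15,0,0,0,-0.056,0,0.4],[0.2,0,-0.1,0,-0.056,0,0.4],[0.2,0,-0.2,0,-0.056,0,0.4],[0,0,-0.1,0,-0.056,0,0.4],[0,0,0,0,0,0,0.4],[0,0,0,0,0,0,0.4]]

```text
time: 10.72
eef_pos: [0.5412, -0.0168, 0.1642]
orientation: [[0.761, 0.0, 0.648], [0.001, -1.0, -0.0], [0.648, 0.001, -0.761]]
ft_force: [0.5, 0.3, 0.8]
width: 0.0382
grip_force: 0.0
```

Run:
```python
from h import *
from scipy.optimize import least_squares
im=snap("wrist","w4"); P=bot.camera_params("wrist"); print(P["eye"],np.array(P["attitude"]).round(3).tolist())
cv2.imwrite("pics/w4b.png",cv2.resize(im[20:220,220:420],None,fx=3,fy=3,interpolation=3)[:,:,::-1])
for n in ["needle","opposite","cap_blue","cap_black"]: print(n,pin("wrist",n))
```

```text
[ 0.49946241 -0.01752201  0.33060813] [[0.0, 0.905, -0.425], [-1.0, -0.0, -0.0], [-0.0, 0.425, 0.905]]
needle [([0.6816, -0.0118, 0.0727], 0.89)]
opposite []
cap_blue [([0.6818, -0.0198, 0.0391], 0.96)]
cap_black [([0.576, 0.0454, 0.0365], 0.91), ([0.6435, -0.0773, 0.04], 0.9), ([0.5396, -0.0146, 0.0354], 0.61)]
```

View pics/w4b.png

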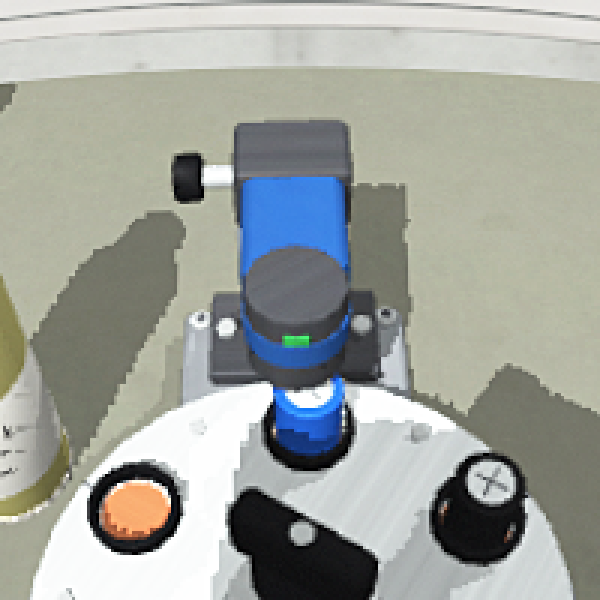

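Head centred at column 296, blue cap at column 309.5: blue must go a few mm further to the left (CCW).

Run:
```python
from h import *
P=bot.camera_params("wrist")
c=lambda a:np.array(a)/3+[220,20]-[1/3,1/3]
print("headtop",px2w("wrist",c([296.5,285]),.121,P)); print("headbot",px2w("wrist",c([295.5,355]),.09,P))
print("captop",px2w("wrist",c([309.5,390]),.066,P)); print("nest",px2w("wrist",c([309,430]),.042,P))
print("tongue bolts",px2w("wrist",c([[199,318],[387,313]]),.014,P)," colplate ",px2w("wrist",c([[236,125],[349,122]]),.121,P))
print("nests",px2w("wrist",c([[134,508],[477,522]]),.042,P))
```

```text
headtop [[ 0.67950461 -0.01472982  0.121     ]]
headbot [[ 0.67667687 -0.01417226  0.09      ]]
captop [[ 0.67951521 -0.01872317  0.066     ]]
nest [[ 0.6782946  -0.01862268  0.042     ]]
tongue bolts [[ 0.75373596  0.02886488  0.014     ]
 [ 0.75631032 -0.05278529  0.014     ]]  colplate  [[ 0.75462665  0.00651162  0.121     ]
 [ 0.75604694 -0.03236145  0.121     ]]
nests [[ 0.64653435  0.0429497   0.042     ]
 [ 0.64102499 -0.07718678  0.042     ]]
```

>>> jog_arm:
  series:
    - [[0,0,0.1,0,0.056,0,0.4],[0,0,0.2,0,0.056,0,0.4],[0,0,0.1,0,0.056,0,0.4],[0,0,0,0,0.056,0,0.4],[0.1,0,0,0,0,0.046,0.4],[0.1,0,0,0,0,0.046,0.4],[0.1,0,0,0,0,0.046,0.4],[0.1,0,0,0,0,0.046,0.4],[0.1,0,0,0,0,0.046,0.4],[0.1,0,0,0,0,0.046,0.4],[0.11,0,0,0,0,0.046,0.4],[0,0,0,0,0,0,0.4],[0,0,-0.4,0,0,0,0.4],[0,0,-0.4,0,0,0,0.4],[0,0,0,0,0,0,0.4]]

```text
time: 12.85
eef_pos: [0.6078, -0.0162, 0.1178]
orientation: [[0.532, 0.847, -0.008], [0.847, -0.532, 0.001], [-0.004, -0.007, -1.0]]
ft_force: [0.9, 0.0, 0.4]
width: 0.0384
grip_force: 0.0
```

>>> jog_arm:
  series:
    - [[0.03,0,-0.1,0,-0.0025,0,0.4],[0,0,-0.15,0,0,0,0.4],[0,0,0,0,0,0,0.0],[0,0,0,0,0,0,0.0],[0,0,0,0,0,0,0.0],[0,0,0,0,0,0,0.0],[0,0,0,0,0,0.006,0],[0,0,0,0,0,0.01,0],[0,0,0,0,0,0.006,0],[0,0,0,0,0,0,0],[0,0,0,0,0,0,0],[0,0,0,0,0,0,0]]

```text
time: 14.35
eef_pos: [0.6109, -0.0146, 0.0971]
orientation: [[0.47, 0.882, 0.0], [0.882, -0.47, 0.004], [0.004, -0.002, -1.0]]
ft_force: [-10.1, 5.4, 8.1]
width: 0.0139
grip_force: 20.0
```

>>> jog_arm:
  series:
    - [[0,0,0,0,0,0,0.4],[0,0,0,0,0,0,0.4],[0,0,0,0,0,0,0.4],[0,0,0.3,0,0,0,0.4],[0,0,0.4,0,0,0,0.4],[0,0,0.35,0,0,-0.043,0.4],[-0.15,0,0,0,0,-0.043,0.4],[-0.15,0,0,0,0,-0.043,0.4],[-0.15,0,0,0,0,-0.043,0.4],[-0.15,0,0,0,0,-0.043,0.4],[-0.1,0,0,0,0,-0.043,0.4],[0,0,0,0,0,-0.043,0.4],[0,0,-0.1,0,0,-0.043,0.4],[0,0,-0.1,0,-0.056,0,0.4],[0,0,-0.1,0,-0.056,0,0.4],[0,0,-0.1,0,-0.056,0,0.4],[0,0,0,0,-0.056,0,0.4],[0,0,0,0,0,0,0.4],[0,0,0,0,0,0,0.4]]

```text
time: 16.73
eef_pos: [0.5451, -0.0169, 0.1638]
orientation: [[0.759, -0.004, 0.651], [0.001, -1.0, -0.007], [0.651, 0.006, -0.759]]
ft_force: [-0.2, -0.2, 0.7]
width: 0.0381
grip_force: 0.0
```

Run:
```python
from h import *
im=snap("wrist","w5"); P=bot.camera_params("wrist"); print(P["eye"],np.array(P["attitude"]).round(3).tolist())
cv2.imwrite("pics/w5b.png",cv2.resize(im[20:220,220:420],None,fx=3,fy=3,interpolation=3)[:,:,::-1])
for n in ["needle","cap_blue","cap_black","guard_hinge","guard_pads","start_box"]: print(n,pin("wrist",n))
```

```text
[ 0.50267816 -0.01652507  0.32963568] [[-0.004, 0.904, -0.428], [-1.0, -0.002, 0.006], [0.004, 0.428, 0.904]]
needle [([0.6823, -0.0176, 0.0732], 0.93)]
cap_blue []
cap_black [([0.5698, 0.0455, 0.0356], 0.69), ([0.5381, -0.0179, 0.0362], 0.66), ([0.6455, -0.077, 0.0373], 0.58)]
guard_hinge []
guard_pads [([0.4734, -0.1427, 0.0525], 0.79)]
start_box []
```

View pics/w5b.png

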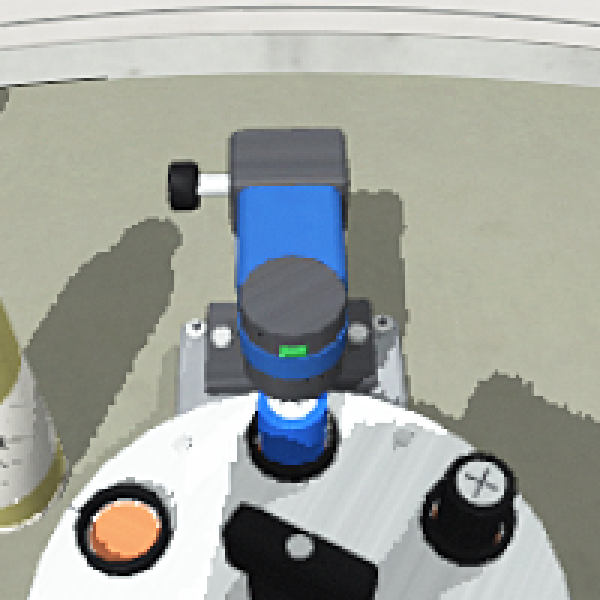

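Now head at column 292 and cap at 292.5: blue is centred under the needle. Next comes the guard; first its yaw, from the earlier wrist picture.

Run:
```python
from h import *
P=dict(fx=309.707,fy=309.707,cx=321.305,cy=200.078,eye=[.631,-.063,.485],attitude=[[.001,.964,.265],[-1,.001,-.001],[-.001,-.265,.964]])
im=cv2.imread('pics/w1.png'); hsv=cv2.cvtColor(im,cv2.COLOR_BGR2HSV)
red=((hsv[...,0]<6)|(hsv[...,0]>174))&(hsv[...,1]>170)&(hsv[...,2]>120)
n,l,st,c=cv2.connectedComponentsWithStats(red.astype(np.uint8)[:, :]); 
i=[k for k in range(1,n) if 350<c[k][0]<410 and 180<c[k][1]<250 and st[k,4]>100]; print(st[i],c[i])
m=l==i[0]
for v in range(int(st[i[0],1]),int(st[i[0],1]+st[i[0],3]),4):
    u=np.where(m[v])[0]; w_=px2w("wrist",[[u.min(),v],[u.max()+1,v]],.065,P); print(v,u.min(),u.max(),w_[:,:2].round(4).tolist())
yel=(abs(hsv[...,0].astype(int)-24)<6)&(hsv[...,1]>150)&(hsv[...,2]>90)
for v in range(176,242,5):
    u=np.where(yel[v,340:410])[0]+340
    if len(u): print("y",v,u.min(),u.max(),px2w("wrist",[[u.min(),v],[u.max()+1,v]],.036,P)[:,:2].round(4).tolist())
```

```text
[[ 359  194   35   42 1193]] [[377.44761106 214.83654652]]
194 362 363 [[0.5245, -0.1198], [0.5245, -0.1227]]
198 362 393 [[0.5187, -0.12], [0.5188, -0.1665]]
202 362 393 [[0.5128, -0.1202], [0.5128, -0.1669]]
206 362 393 [[0.5069, -0.1205], [0.5068, -0.1673]]
210 362 392 [[0.5009, -0.1207], [0.5008, -0.1662]]
214 363 392 [[0.4949, -0.1224], [0.4947, -0.1666]]
218 363 392 [[0.4889, -0.1226], [0.4886, -0.1671]]
222 360 392 [[0.4828, -0.1185], [0.4824, -0.1675]]
226 359 393 [[0.4766, -0.1173], [0.4761, -0.1695]]
230 367 393 [[0.4703, -0.1293], [0.4698, -0.17]]
234 371 390 [[0.464, -0.1356], [0.4635, -0.1659]]
y 181 356 392 [[0.537, -0.1141], [0.5375, -0.1706]]
y 186 356 393 [[0.5294, -0.1143], [0.5298, -0.1725]]
y 191 355 392 [[0.5217, -0.113], [0.522, -0.1714]]
y 196 355 359 [[0.514, -0.1132], [0.514, -0.1208]]
y 201 355 359 [[0.5062, -0.1134], [0.5062, -0.1211]]
y 206 355 359 [[0.4983, -0.1137], [0.4983, -0.1213]]
y 211 355 359 [[0.4904, -0.1139], [0.4904, -0.1216]]
y 216 355 359 [[0.4823, -0.1142], [0.4823, -0.1219]]
y 221 354 358 [[0.4742, -0.1129], [0.4742, -0.1207]]
y 226 354 357 [[0.466, -0.1132], [0.466, -0.1195]]
y 231 354 358 [[0.4577, -0.1135], [0.4576, -0.1214]]
y 236 355 357 [[0.4493, -0.1154], [0.4492, -0.1201]]
```

>>> jog_arm:
  series:
    - [[0,0,0.2,0,0.056,0,0.6],[-0.15,-0.2,0,0,0.056,0,0.75],[-0.2,-0.3,0,0,0.056,0,0.75],[-0.2,-0.3,0,0,0.056,0,0.75],[-0.15,-0.3,0,0,0,0,0.75],[0,-0.16,-0.2,0,0,0,0.75],[0,0,-0.3,0,0,0,0.75],[0,0,-0.2,0,0,0,0.75],[0,0,0,0,0,0,0.75],[0,0,0,0,0,0,0.75]]

```text
time: 18.32
eef_pos: [0.4744, -0.1428, 0.1126]
orientation: [[1.0, 0.0, 0.005], [0.0, -1.0, -0.007], [0.005, 0.007, -1.0]]
ft_force: [0.4, 0.5, 0.3]
width: 0.0712
grip_force: 0.0
```

Run:
```python
from h import *
im=snap("wrist","w6")
cv2.imwrite("pics/w6b.png",im[120:400,160:480][:,:,::-1].repeat(2,0).repeat(2,1))
for n in ["guard_pads","guard_hinge","start_box"]: print(n,pin("wrist",n))
```

```text
guard_pads [([0.4731, -0.1438, 0.0523], 0.74)]
guard_hinge [([0.525, -0.1457, 0.0519], 0.94)]
start_box [([0.4953, -0.1472, 0.0008], 0.78), ([0.5395, -0.0191, 0.0355], 0.35), ([0.4584, -0.0277, 0.0037], 0.26)]
```

View pics/w6b.png

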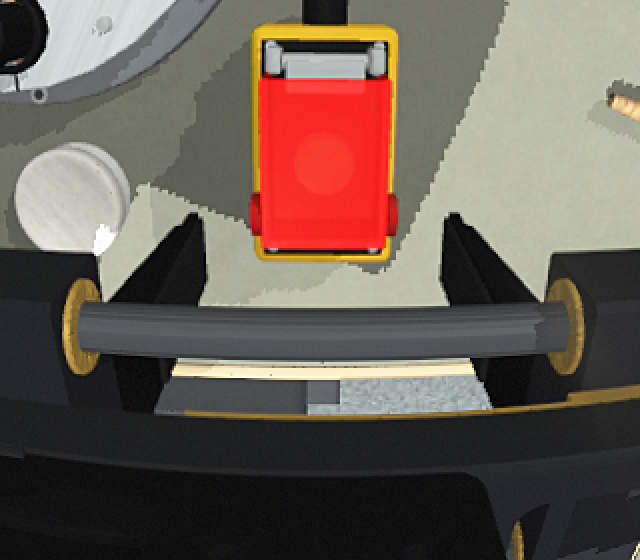

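The guard is centred between the fingers, its pads at (256,214) and (391,214). I'll descend and grip softly.

>>> jog_arm:
  series:
    - [[0,0,-0.3,0,0,0,0.75],[0,0,-0.24,0,0,0,0.75],[0,0,0,0,0,0,0.75],[0,0,0,0,0,0,0.45],[0,0,0,0,0,0,0.4],[0,0,0,0,0,0,0.4],[0,0,0,0,0,0,0.4]]
  grip_force: 8

```text
time: 19.4
eef_pos: [0.4746, -0.1432, 0.059]
orientation: [[1.0, 0.001, 0.006], [0.001, -1.0, -0.008], [0.006, 0.008, -1.0]]
ft_force: [-0.7, -0.9, 4.3]
width: 0.052
grip_force: 8.0
```

>>> jog_arm:
  series:
    - [[0.042,0,0.137,0,0,0,0.4],[0.076,0,0.121,0,0,0,0.4],[0.104,0,0.097,0,0,0,0.4],[0.126,0,0.067,0,0,0,0.4],[0.14,0,0.032,0,0,0,0.4],[0.142,0,-0.005,0,0,0,0.4],[0.093,0,-0.023,0,0,0,0.4],[0,0,0,0,0,0,0.4],[0,0,0,0,0,0,0.4]]

```text
time: 20.52
eef_pos: [0.5474, -0.1438, 0.1016]
orientation: [[1.0, 0.0, 0.007], [0.0, -1.0, -0.009], [0.007, 0.009, -1.0]]
ft_force: [1.2, -4.8, 2.2]
width: 0.052
grip_force: 8.0
```

Run:
```python
from h import *
im=snap("wrist","w7"); snap("scene","s7")
cv2.imwrite("pics/w7b.png",im[120:400,160:480][:,:,::-1].repeat(2,0).repeat(2,1))
for n in ["guard_pads","guard_hinge","start_button_top"]: print(n,pin("wrist",n),pin("scene",n))
```

```text
guard_pads [([0.5435, -0.1429, 0.0951], 0.86)] [([0.5407, -0.1412, 0.0972], 0.78)]
guard_hinge [([0.4838, 0.0971, -0.0], 0.23)] []
start_button_top [([0.4871, -0.1451, 0.0652], 0.72)] [([0.4904, -0.1408, 0.0541], 0.57)]
```

View pics/w7b.png

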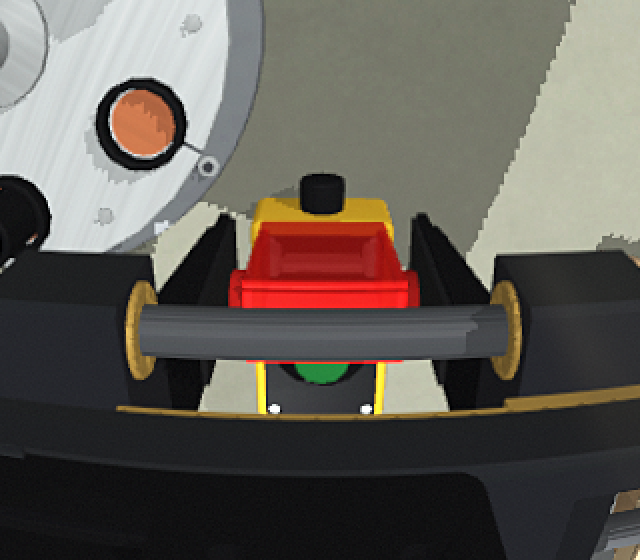

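>>> jog_arm:
  series:
    - [[0,0,0,0,0,0,0.6],[0,0,0,0,0,0,0.75],[0,0,0,0,0,0,0.75],[0,0,0.2,0,0,0,0.75],[0,0,0.3,0,0,0,0.75],[0,0,0.3,0,0,0,0.75],[-0.2,0,0,0,0,0,0.4],[-0.2,0,0,0,0,0,0],[-0.18,0,0,0,0,0,0],[0,0,0,0,0,0,0],[0,0,0,0,0,0,0],[0,0,0,0,0,0,0]]

```text
time: 22.42
eef_pos: [0.4886, -0.1426, 0.1806]
orientation: [[1.0, 0.001, 0.005], [0.001, -1.0, -0.007], [0.005, 0.007, -1.0]]
ft_force: [1.1, -0.5, 0.3]
width: 0.0171
grip_force: 0.0
```

Run:
```python
from h import *
im=snap("wrist","w8"); snap("scene","s8")
cv2.imwrite("pics/w8b.png",im[120:400,160:480][:,:,::-1].repeat(2,0).repeat(2,1))
for n in ["guard_pads","guard_hinge","start_button_top","cap_blue"]: print(n,pin("wrist",n),pin("scene",n))
```

```text
guard_pads [([0.5522, -0.1416, 0.0925], 0.74), ([0.6443, -0.0771, 0.0375], 0.28)] [([0.5516, -0.1419, 0.0913], 0.5)]
guard_hinge [([0.5251, -0.144, 0.0469], 0.59)] [([0.5259, -0.141, 0.0459], 0.82)]
start_button_top [([0.4879, -0.1469, 0.0607], 0.91)] [([0.4894, -0.1412, 0.0557], 0.48)]
cap_blue [([0.6792, -0.0148, 0.0381], 0.79)] []
```

View pics/w8b.png

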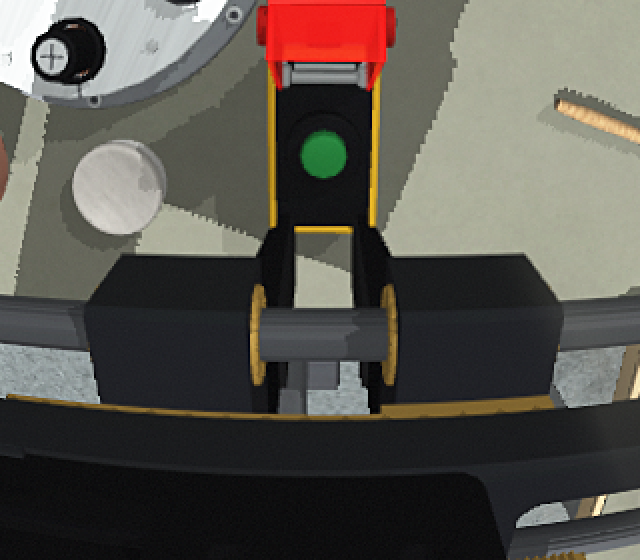

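The guard stays up by itself, the button shows clearly at (323,155), in line with the fingers. I'll press it.

>>> jog_arm:
  series:
    - [[0.01,-0.01,-0.3,0,0,0,0],[0,0,-0.4,0,0,0,0],[0,0,-0.25,0,0,0,0],[0,0,0,0,0,0,0],[0,0,-0.1,0,0,0,0],[0,0,-0.05,0,0,0,0],[0,0,-0.03,0,0,0,0],[0,0,0,0,0,0,0],[0,0,0,0,0,0,0]]

```text
time: 24.05
eef_pos: [0.4902, -0.144, 0.0693]
orientation: [[1.0, 0.0, 0.007], [0.0, -1.0, -0.008], [0.007, 0.008, -1.0]]
ft_force: [-1.1, -0.2, 7.4]
width: 0.0006
grip_force: 3.5
```

>>> jog_arm:
  series:
    - [[0,0,-0.03,0,0,0,0],[0,0,0,0,0,0,0],[0,0,0,0,0,0,0]]

```text
time: 24.42
eef_pos: [0.4904, -0.1441, 0.0689]
orientation: [[1.0, 0.001, 0.005], [0.001, -1.0, -0.007], [0.005, 0.007, -1.0]]
ft_force: [-9.5, 2.5, 22.5]
width: 0.0007
grip_force: 11.7
```

Hard stop reached (22 N, no more travel). Now retreat and check.

>>> jog_arm:
  series:
    - [[0,0,0.2,0,0,0,0],[0,0,0.4,0,0,0,0],[0,0,0.5,0,0,0,0],[0,0,0.5,0,0,0,0],[-0.3,-0.3,0.2,0,0,0,0],[0,0,0,0,0,0,0],[0,0,0,0,0,0,0]]

```text
time: 25.3
eef_pos: [0.4588, -0.1733, 0.2437]
orientation: [[1.0, -0.0, 0.004], [-0.0, -1.0, -0.006], [0.004, 0.006, -1.0]]
ft_force: [0.4, 0.3, 0.4]
width: 0.0007
grip_force: 0.0
```

Run:
```python
from h import *
snap("wrist","w9"); snap("scene","s9"); snap("top","t9")
for n in ["guard_pads","start_button_top","cap_blue","needle","cap_black","flux_tin","mug"]: print(n,pin("wrist",n),pin("scene",n))
print(bot.state()["ft_force"])
print(bot.finish_job())
```

```text
guard_pads [([0.5537, -0.142, 0.0904], 0.59), ([0.6092, -0.0102, 0.0848], 0.58), ([0.4551, -0.0261, 0.0004], 0.53)] [([0.5537, -0.1477, 0.0942], 0.69), ([0.5608, 0.3177, 0.4805], 0.36), ([0.6069, -0.0188, 0.0906], 0.25)]
start_button_top [] [([0.4884, -0.1421, 0.056], 0.44)]
cap_blue [([0.6774, -0.0161, 0.0406], 0.72)] []
needle [([0.5518, -0.1423, 0.09], 0.19)] []
cap_black [([0.5723, 0.0427, 0.0349], 0.95), ([0.5396, -0.0175, 0.0354], 0.69), ([0.6476, -0.078, 0.0385], 0.67)] [([0.5386, -0.0226, 0.037], 0.45)]
flux_tin [([0.4612, -0.028, 0.0013], 0.87)] [([0.4628, -0.0303, 0.0016], 0.85)]
mug [([0.4828, 0.096, 0.0014], 0.82), ([0.5552, -0.1425, 0.091], 0.73)] [([0.4837, 0.0971, 0.0014], 0.84)]
[-0.02210439 -0.3422096   0.58815184]
the job is handed in; nothing more can be done
None
```

The job is handed in, verdict not shown: I turned the dial counter-clockwise to put the blue capacitor within about 1 mm of the needle line (sideways, by the wrist camera), flipped the guard up so it stays, and pressed the button to its stop and let it go, all in about 25 s.

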